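# Stand the capped vessels in their spill trays

### The job

Before the bench is wiped, stand the four screw-capped vessels (the big blue-capped bottle, the red-capped bottle, the brown glass bottle and the black-capped vial) in the four round steel spill trays, one to a tray: the wider the vessel, the wider its tray. Set each one down gently, upright and flat on the floor of its tray, and do not drop or tip anything. Leave the open beaker and the open vial where they are.

Things in the scene. Friction and masses are not known exactly. Their poses are not given: they have to be found in the camera images.
- bottle_big: the big round glass bottle with a blue screw cap and brown contents; 68 mm wide, 150 mm tall, about 0.2 kg. Grip the cap firmly (30 N; it swings if held loosely or moved abruptly), 46 mm across, 127 to 150 mm above the base (TCP 138 mm above the base suits). Loose. The widest of the four capped vessels; belongs in the 90 mm tray. Origin: centre of the underside, z up.
- bottle_red: the small round glass bottle with a red screw cap and purple contents; 46 mm wide, 105 mm tall, about 0.16 kg. Grip the cap, 35 mm across, 89 to 105 mm above the base (TCP 96 mm above the base suits). Loose. The second widest; belongs in the 68 mm tray. Origin: centre of the underside, z up.
- bottle_amber: the small brown glass bottle with a narrow white screw cap; 32 mm wide up to its shoulder, 80 mm tall, about 60 g. Grip the cap, 17 mm across, 64 to 80 mm above the base (TCP 65 to 70 mm above the base suits). Loose. The second narrowest; belongs in the 52 mm tray. Origin: centre of the underside, z up.
- vial_capped: the slim glass vial with a black screw cap, standing upright; 16 mm wide at the foot, 88 mm tall, 22 g, easily tipped. Grip the cap, 18 mm across, 67 to 88 mm above the base (TCP 75 mm above the base suits). Loose. The narrowest; belongs in the 36 mm tray. Origin: centre of the underside, z up.
- tray_90: the largest tray: round shallow stainless steel tray, fixed to the worktop; inside diameter 90 mm, outside 96 mm, wall 3 mm, rim 8.5 mm above the worktop, floor 3 mm above the worktop (so the rim stands 5.5 mm above the floor). Origin: centre of its underside, at worktop height, z up.
- tray_68: the second largest tray: round shallow stainless steel tray, fixed to the worktop; inside diameter 68 mm, outside 74 mm, wall 3 mm, rim 8.5 mm above the worktop, floor 3 mm above the worktop (so the rim stands 5.5 mm above the floor). Origin: centre of its underside, at worktop height, z up.
- tray_52: the second smallest tray: round shallow stainless steel tray, fixed to the worktop; inside diameter 52 mm, outside 58 mm, wall 3 mm, rim 8.5 mm above the worktop, floor 3 mm above the worktop (so the rim stands 5.5 mm above the floor). Origin: centre of its underside, at worktop height, z up.
- tray_36: the smallest tray: round shallow stainless steel tray, fixed to the worktop; inside diameter 36 mm, outside 42 mm, wall 3 mm, rim 8.5 mm above the worktop, floor 3 mm above the worktop (so the rim stands 5.5 mm above the floor). Origin: centre of its underside, at worktop height, z up.
- beaker: an open, empty glass beaker, 53 mm wide, 68 mm tall; loose, to be left where it is. Origin: centre of the underside.
- vial_open: a slim glass vial without a cap, pink contents, 19 mm wide, 65 mm tall; loose, easily tipped, to be left where it is. Origin: centre of the underside.

How it is judged:
At the end, for the whole second after the job is handed in: Big bottle in the 90 mm tray, red-capped in 68, brown in 52, vial in 36: each released, at rest, upright within 0.1 rad, on the tray floor (underside 1 to 6 mm above the tray origin), axis within 13 mm of the tray centre; open beaker and open vial within 30 mm of where they stood (horizontal distance between bottle_big and tray_90 below 0.013 m and z of bottle_big in the frame of tray_90 between 0.001 and 0.006 m and angle between each of bottle_big, bottle_red, bottle_amber, vial_capped's own z axis and vertical below 0.1 rad and linear speed of each of bottle_big, bottle_red, bottle_amber, vial_capped below 0.02 m/s and horizontal distance between bottle_red and tray_68 below 0.013 m and z of bottle_red in the frame of tray_68 between 0.001 and 0.006 m and horizontal distance between bottle_amber and tray_52 below 0.013 m and z of bottle_amber in the frame of tray_52 between 0.001 and 0.006 m and horizontal distance between vial_capped and tray_36 below 0.013 m and z of vial_capped in the frame of tray_36 between 0.001 and 0.006 m and distance of each of beaker, vial_open from where it was at the start of the episode below 0.03 m); the robot touches nothing.
It fails at once if the open beaker or the open vial is pushed or carried more than 30 mm from where it stood (distance of any of beaker, vial_open from where it was at the start of the episode above 0.03 m).
It fails at once if a vessel tips by more than 35 degrees (angle between any of bottle_big, bottle_red, bottle_amber, vial_capped, beaker, vial_open's own z axis and vertical above 0.61 rad).
It fails at once if a vessel is dropped: it moves faster than 0.6 m/s (a fall of about 18 mm) while the fingers do not touch it ((linear speed of bottle_big above 0.6 m/s and contact force between bottle_big and the fingers below 0.05 N) or (linear speed of bottle_red above 0.6 m/s and contact force between bottle_red and the fingers below 0.05 N) or (linear speed of bottle_amber above 0.6 m/s and contact force between bottle_amber and the fingers below 0.05 N) or (linear speed of vial_capped above 0.6 m/s and contact force between vial_capped and the fingers below 0.05 N)).
It also fails if it takes over 131 s, if anything falls off the work surface, if the arm or the gripper's body presses on something with over 40 N, if the wrist force passes 120 N, or if a joint passes its speed limit or range.

### The arm

A 6-joint arm with a two-finger parallel gripper is mounted at the origin on a cart in front of the work surface, level with it; the furniture and walls round the work are solid. World frame = base frame: x ahead of the robot, y to its left, z up, the work surface at z = 0. Lengths are in m, angles in rad, forces in N, time in s.
With the tool pointing down it reaches from about 0.35 to 0.875 m from the base axis. Payload 4.2 kg.
Tool frame: the origin (TCP) lies between the finger pads, 19 mm behind the fingertips; this is the grasp point; z points along the fingers, y is the line along which they close (so a half turn about z gives the same grasp; the last joint's range is limited). The gripper opens to 87 mm and grips with 3 to 60 N. Pads are 19 mm wide; open, the fingers measure 117 mm over their backs; the gripper's body (75 mm by 190 mm) begins 51 mm behind the grasp point.
Start: joints at [1.416, 0.385, 0.008, 0, -1.194, -0.259], TCP at [0.251, 0.572, 0.241] pointing down, gripper open.
Joint ranges: [-3.14, 3.14], [-1.21, 2.06], [-1.07, 1.41], [-3.16, 2.05], [-2.99, -0.16], [-3.1, 3.1]. Speed limits (rad/s): [2.79, 2.79, 3.14, 3.14, 3.14, 3.14].

### API

Orientations are given as a unit quaternion [x, y, z, w].
In Python, from bench import sensors, viewer, job, trace gives the robot as it stands.
- The arm moves only by the tool servo_tool, never from a script. Its argument "targets" is one flat list of numbers, 7 for each row, row after row: the shift along the tool's x, y, z normalised to -1 to 1, where 1 is 40 cm, then the turn, a rotation vector about the tool's x, y, z normalised to -1 to 1, where 1 is pi rad, then the finger opening in mm, from 0 to 87. A call has 1 to 8 rows; each row is the pose to reach, as a shift and turn from the pose commanded when the call began, along the tool's axes at that moment, turning the shorter way round; what a row does not reach only later rows make up. A row lasts 1/10 s, in which the tool goes at most 50 mm and 8.59 degrees, less where a joint would pass 70% of its speed; a pose out of reach is approached as far as the arm can. A call with a number of a shift or a turn outside -1 to 1 is refused whole. A call with a gripper value outside its range is refused whole. The fingers move at their own pace and stop on an object; "force" is the grip in N (left out, the last holds). Time passes only in rows, so rows that repeat a pose let the fingers close. It gives the time, the measured TCP pose, the force, the opening and the grip force at its end, in the units of the state.
- sensors.state(): the state, without advancing time (a new reading comes with each control period).
- viewer.capture(name): name is "scene" or "top" or "wrist"; returns (picture, depth): 384x512x3 uint8, red, green, blue; 384x512 float32, m along the optical axis (not along the pixel's ray), 0 where there is no reading.
- viewer.camera_model(name): a dict with "mtx" (3x3 intrinsics, pixels), "R" (3x3) and "t" (3): a world point X has camera coordinates R X + t. Camera axes: x right, y down, z forward; pixel columns grow to the right and rows downward; lengths in m; the calibration is good to about 2 mm. The wrist camera is an equidistant fisheye: a pixel r from the principal point sees the ray r / f radians off the axis. A picture is of the moment at which its call begins: read the wrist's pose just before it. camera_model takes no time and is no camera call; for the wrist camera it gives the pose at the moment of the call.
- job.close_job(): hands the job in; it is judged then, once.
Trained networks look in the newest picture that a camera, given by its name, has taken for a name from the list of things; names that differ only in an ending like _2 or _b are one class to them, and where a whole thing is asked for, a point or a joint stands for the part that bears it (a point fixed in the world has none). Each returns a list of dicts, best first, with "score" (0 to 1); they miss things now and then, are a little off and sometimes report something else, mostly with a low value. They report only what shows in the picture. A call takes as long as a camera call.
- trace(camera, thing): "pixels" (384x512 bool, what is visible of it) and "position" ([row, column] in pixels, amid what is visible of it).
The state is a dict: "time": time; "joint_positions": joint angles; "joint_vel": joint speeds; "effort": joint torques, N m; "position": TCP position; "orientation": TCP orientation; "ft_force": force on the tool from outside, world axes, zero at the start; "wrist_torque": the same for the moment, N m; "grip_width": finger opening in m; "finger_force": force on a finger pad.
Only numpy, scipy, OpenCV 4.12 (cv2) and the standard library are available. Lean on these libraries where they do the work, as an engineer would, in place of code of your own. Each camera call takes 0.05 s, during which the arm holds its last target. There are 200 camera calls.

## Working session

There is one attempt and no reset: what is moved stays moved. The work goes in short steps, Python scripts to look and compute and a tool call to move; the robot and the scene stay as the last step left them, time stands still between calls to the robot, and variables do not carry over. Pictures are saved under pics/ and viewed, at most 14 in all, crops included, and the job is handed in when it is done.

Besides the shell and the picture viewer there is one more tool, called by a JSON object that holds its "fn" and its "kwargs". servo_tool: Moves the arm, as the interface text tells. Scaled input: -1 to 1 covers 40 cm each way for a shift and pi rad each way for a turn. Its arguments: {"type":"object","properties":{"targets":{"type":"array"},"force":{"type":"number"}},"required":["targets"]}

```bash
mkdir -p pics
cat > h.py <<'E'
import numpy as np,cv2
from bench import sensors,viewer,job,trace
def pts(cam,depth,mask):
    m=viewer.camera_model(cam);K=np.array(m["mtx"]);R=np.array(m["R"]);t=np.array(m["t"])
    v,u=np.nonzero(mask&(depth>0));z=depth[v,u]
    c=np.stack([(u-K[0,2])/K[0,0]*z,(v-K[1,2])/K[1,1]*z,z],1)
    return (c-t)@R
E
python3 - <<'E'
from h import *
s=sensors.state();print({k:np.round(v,3) for k,v in s.items()})
for c in ("scene","top"):
    p,d=viewer.capture(c);cv2.imwrite(f"pics/{c}0.png",p[...,::-1])
    print(c,np.round(viewer.camera_model(c)["t"],3), np.round(-np.array(viewer.camera_model(c)["R"]).T@viewer.camera_model(c)["t"],3))
    for n in "bottle_big bottle_red bottle_amber vial_capped tray_90 tray_68 tray_52 tray_36 beaker vial_open".split():
        for r in trace(c,n)[:2]:
            q=pts(c,d,r["pixels"])
            if len(q)<5: print(n,r["score"],"few");continue
            hi=q[q[:,2]>np.percentile(q[:,2],98)-0.006]
            print(n,round(r["score"],2),np.round(r["position"]),len(q),"med",np.round(np.median(q,0),3),"mid",np.round((np.percentile(q,2,0)+np.percentile(q,98,0))/2,3),"top",np.round((hi.min(0)+hi.max(0))/2,3),"ext",np.round(np.ptp(hi,0),3))
E
```

```text
{'time': np.float64(0.0), 'joint_positions': array([ 1.416e+00,  3.860e-01,  7.000e-03, -1.000e-03, -1.194e+00,
       -2.590e-01]), 'joint_vel': array([-0.   , -0.001,  0.   , -0.001, -0.002,  0.001]), 'effort': array([-1.0000e-03, -3.9067e+01,  1.8740e+01,  4.2200e+00,  1.1000e-02,
       -0.0000e+00]), 'position': array([0.251, 0.572, 0.24 ]), 'orientation': array([ 0.979, -0.205, -0.   ,  0.001]), 'ft_force': array([-0.523,  1.107,  0.348]), 'wrist_torque': array([ 0.02 , -0.005,  0.006]), 'finger_force': np.float64(0.0), 'grip_width': np.float64(0.087)}
scene [-0.414  0.233  1.088] [-0.085 -0.806  0.867]
bottle_big 0.69 [274. 295.] 1634 med [ 0.401 -0.313  0.092] mid [ 0.41  -0.303  0.078] top [ 0.417 -0.299  0.148] ext [0.044 0.042 0.009]
bottle_red 0.79 [282. 357.] 852 med [ 0.506 -0.393  0.062] mid [ 0.55  -0.375  0.052] top [ 0.517 -0.387  0.103] ext [0.033 0.033 0.008]
bottle_amber 0.54 [189. 216.] 219 med [0.466 0.095 0.042] mid [0.469 0.098 0.041] top [0.468 0.103 0.078] ext [0.013 0.013 0.008]
tray_90 0.86 [168. 258.] 552 med [0.646 0.118 0.003] mid [0.645 0.117 0.004] t
[... 2483 characters left out ...]
id [0.649 0.116 0.006] top [0.648 0.116 0.011] ext [0.098 0.096 0.009]
tray_52 0.7 [183. 139.] 424 med [0.551 0.395 0.006] mid [0.55  0.394 0.007] top [0.55  0.394 0.012] ext [0.074 0.072 0.01 ]
tray_36 0.85 [151. 224.] 639 med [0.65  0.115 0.006] mid [0.649 0.116 0.006] top [0.648 0.116 0.011] ext [0.098 0.096 0.009]
tray_36 0.7 [183. 139.] 424 med [0.551 0.395 0.006] mid [0.55  0.394 0.007] top [0.55  0.394 0.012] ext [0.074 0.072 0.01 ]
beaker 0.64 [190. 335.] 276 med [ 0.53 -0.25  0.03] mid [ 0.526 -0.243  0.037] top [ 0.525 -0.242  0.069] ext [0.048 0.049 0.007]
vial_open 0.18 [152. 224.] 600 med [0.65  0.116 0.005] mid [0.649 0.117 0.006] top [0.648 0.116 0.01 ] ext [0.092 0.09  0.01 ]
```

Run:
```python
from h import *
a=cv2.imread("pics/top0.png");cv2.imwrite("pics/top0b.png",cv2.resize(a[100:300,80:430],None,fx=2.28,fy=2.28,interpolation=cv2.INTER_CUBIC))
for c in ("top","scene"):
    p,d=viewer.capture(c)
    for r in trace(c,"tray_36"):
        q=pts(c,d,r["pixels"]); q=q[q[:,2]<.02]
        if len(q)>5: print(c,round(r["score"],2),np.round(r["position"]),"mid",np.round((np.percentile(q,1,0)+np.percentile(q,99,0))/2,3),"ext",np.round(np.ptp(q,0),3))
    # table height and things standing
    q=pts(c,d,d>0); g=q[(q[:,0]>.4)&(q[:,0]<.7)&(abs(q[:,1])<.4)]; print("table z",np.median(g[:,2]))
    for r in trace(c,"vial_open"): 
        q=pts(c,d,r["pixels"]);print("vo",r["score"],r["position"],np.median(q,0))
```

```text
top 0.97 [181. 138.] mid [0.549 0.396 0.007] ext [0.075 0.076 0.018]
top 0.7 [198. 285.] mid [ 0.502 -0.086  0.006] ext [0.057 0.056 0.016]
top 0.65 [154. 223.] mid [0.649 0.116 0.007] ext [0.098 0.093 0.018]
top 0.41 [158. 304.] mid [ 0.634 -0.162  0.007] ext [0.043 0.041 0.015]
table z 0.002559443487250136
vo 0.45 [194.4, 182.6] [0.51713604 0.23786984 0.04037004]
scene 0.78 [224. 264.] mid [ 0.499 -0.083  0.004] ext [0.061 0.058 0.014]
scene 0.66 [169. 259.] mid [0.646 0.117 0.004] ext [0.097 0.101 0.014]
scene 0.66 [144. 186.] mid [0.545 0.399 0.003] ext [0.073 0.077 0.014]
scene 0.44 [221. 323.] mid [ 0.632 -0.161  0.004] ext [0.042 0.044 0.011]
table z -0.00040145501127491996
vo 0.55 [160.5, 201.8] [0.51308845 0.23645972 0.03024823]
vo 0.28 [280.8, 357.7] [ 0.50480684 -0.39529401  0.0648384 ]
```

View pics/top0b.png

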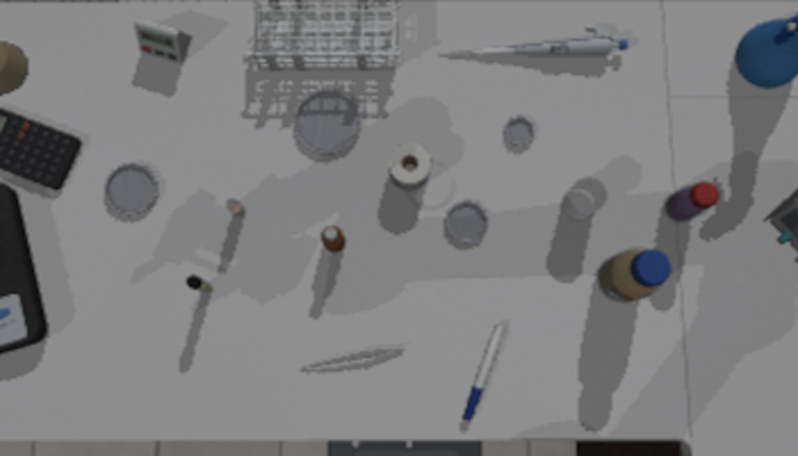

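View pics/scene0.png

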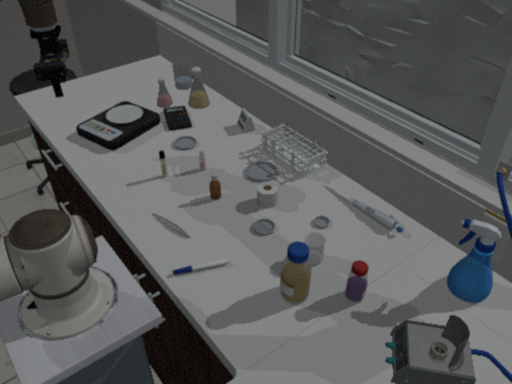

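The top picture shows the vessels clear of each other: black-capped vial at (195,283), amber (333,237), blue cap (650,268), red cap (705,195). Trays, by measured size: 90 mm at (327,125), 68 mm at (131,190), 52 mm at (466,224), 36 mm at (518,133). The scene picture agrees with this, and the rack stands behind the 90 mm tray.

```bash
cat >> h.py <<'E'
from scipy.spatial.transform import Rotation as Ro
def to(x,y,z,yaw=0.):
    s=sensors.state();R=Ro.from_quat(s["orientation"])
    T=Ro.from_euler("z",yaw)*Ro.from_quat([1,0,0,0])
    print("pos",np.round(s["position"],4),"row",np.round(R.inv().apply(np.array([x,y,z])-s["position"])/.4,4),np.round((R.inv()*T).as_rotvec()/np.pi,4))
E
python3 - <<'E'
from h import *
p,d=viewer.capture("top");q=pts("top",d,d>0)
for n,b in dict(rack=(.68,.85,-.05,.3),tape=(.53,.63,-.06,.06),around90=(.59,.70,.06,.17)).items():
    g=q[(q[:,0]>b[0])&(q[:,0]<b[1])&(q[:,1]>b[2])&(q[:,1]<b[3])];h=g[g[:,2]>.02]
    print(n,len(h), np.round([g[:,2].max(),*(h.min(0) if len(h) else []),*(h.max(0) if len(h) else [])],3))
p,d=viewer.capture("scene");q=pts("scene",d,d>0);g=q[(np.hypot(q[:,0]-.408,q[:,1]-.281)<.03)&(q[:,2]>.075)]
print("vial scene",len(g),(g.min(0)+g.max(0))/2,np.ptp(g,0))
to(.4075,.282,.2)
E
```

```text
rack 3682 [ 0.175  0.726 -0.05   0.02   0.85   0.3    0.175]
tape 276 [ 0.057  0.547 -0.029  0.02   0.606  0.025  0.057]
around90 0 [0.016]
vial scene 32 [0.4042881  0.27980197 0.08276699] [0.01564538 0.01839307 0.01396704]
pos [0.2513 0.5723 0.2412] row [0.6494 0.5074 0.1031] [-0.      0.     -0.1317]
```

{"fn": "servo_tool", "kwargs": {"targets": [0.1, 0.08, 0.02, 0, 0, -0.02, 87, 0.2, 0.16, 0.04, 0, 0, -0.05, 87, 0.31, 0.24, 0.06, 0, 0, -0.08, 87, 0.42, 0.33, 0.08, 0, 0, -0.11, 87, 0.53, 0.41, 0.1, 0, 0, -0.1317, 87, 0.62, 0.48, 0.1, 0, 0, -0.1317, 87, 0.648, 0.51, 0.1, 0, 0, -0.1317, 87, 0.648, 0.51, 0.1, 0, 0, -0.1317, 87], "force": 20}}

```text
time: 2.3
position: [0.4073, 0.2778, 0.2012]
orientation: [1.0, -0.002, -0.0, 0.0]
ft_force: [-0.8, -0.2, 0.4]
grip_width: 0.0869
finger_force: 0.0
```

Run:
```python
from h import *
to(.4065,.2805,.2)
p,d=viewer.capture("wrist");cv2.imwrite("pics/w1.png",p[...,::-1])
for r in trace("wrist","vial_capped"): print(r["score"],r["position"])
m=viewer.camera_model("wrist")
from numpy import array as A
K,R,t=map(A,(m["mtx"],m["R"],m["t"]))
for X in ((.4065,.2805,.088),(.4065,.2805,0)):
    c=R@A(X)+t;th=np.arctan2(np.hypot(*c[:2]),c[2]);u=c[:2]/np.hypot(*c[:2])*th*K[0,0]+K[:2,2];print(u[::-1])
```

```text
pos [0.4073 0.2778 0.2012] row [-0.002  -0.0067  0.0031] [ 0.0003  0.0002 -0.0016]
0.68 [189.5, 247.4]
[197.10652115 255.20222185]
[177.8439524 255.037398 ]
```

View pics/w1.png

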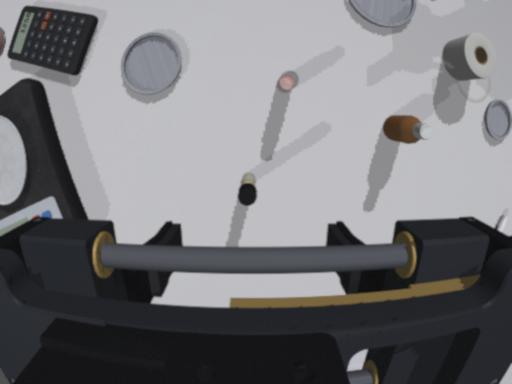

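The wrist picture shows the black cap at about (row 193, col 248), some 7 px left of where I predicted it. I'll check whether this is a bias of the wrist camera.

```bash
cat >> h.py <<'E'
def wray(rc,z):
    m=viewer.camera_model("wrist");K,R,t=[np.array(m[k]) for k in("mtx","R","t")]
    d=np.array([rc[1]-K[0,2],rc[0]-K[1,2]]);r=np.hypot(*d);th=r/K[0,0]
    v=R.T@np.array([*(d/r*np.sin(th)),np.cos(th)]);o=-R.T@t
    return o+v*(z-o[2])/v[2]
E
python3 - <<'E'
from h import *
m=viewer.camera_model("wrist");print(np.round(m["mtx"],1),-m["R"].T@m["t"])
p,d=viewer.capture("wrist")
print("cap",wray((193.5,247.7),.088))
hsv=cv2.cvtColor(p,cv2.COLOR_RGB2HSV)
s=p[175:210,230:270].sum(2)<120
n,l,st,ce=cv2.connectedComponentsWithStats(s.astype(np.uint8));print(st,ce)
for k in ("tray_68","bottle_amber","vial_open","vial_capped"):
    for r in trace("wrist",k):
        v,u=np.nonzero(r["pixels"]);e=((v.min()+v.max())/2,(u.min()+u.max())/2)
        print(k,round(r["score"],2),e,np.round(wray(e,.0085 if "tray" in k else .075),4))
E
```

```text
[[297.3   0.  253.9]
 [  0.  297.3 195.5]
 [  0.    0.    1. ]] [0.4755881  0.2810403  0.34545014]
cap [0.40961791 0.28797227 0.088     ]
[[   0    0   40   35 1140]
 [  13    9   16   20  260]] [[19.30350877 16.65877193]
 [20.36153846 18.49615385]]
tray_68 0.9 (np.float64(13.5), np.float64(385.0)) [0.6155 0.1239 0.0085]
tray_68 0.66 (np.float64(120.5), np.float64(498.5)) [ 0.4996 -0.0715  0.0085]
tray_68 0.65 (np.float64(62.5), np.float64(153.5)) [0.5461 0.3996 0.0085]
bottle_amber 0.91 (np.float64(129.5), np.float64(409.5)) [0.4719 0.1291 0.075 ]
vial_open 0.64 (np.float64(80.5), np.float64(290.5)) [0.5107 0.2504 0.075 ]
vial_capped 0.92 (np.float64(188.0), np.float64(250.0)) [0.4111 0.2867 0.075 ]
```

{"fn": "servo_tool", "kwargs": {"targets": [0, -0.01, 0.04, 0, 0, 0, 87, 0, -0.01, 0.11, 0, 0, 0, 87, 0, -0.01, 0.19, 0, 0, 0, 60, 0, -0.01, 0.26, 0, 0, 0, 50, 0, -0.01, 0.3, 0, 0, 0, 50, 0, -0.01, 0.315, 0, 0, 0, 50, 0, -0.01, 0.315, 0, 0, 0, 50, 0, -0.01, 0.315, 0, 0, 0, 50]}}

```text
time: 3.45
position: [0.407, 0.2862, 0.0761]
orientation: [1.0, 0.0, 0.001, -0.001]
ft_force: [-0.0, 0.8, 0.4]
grip_width: 0.0523
finger_force: 0.0
```

{"fn": "servo_tool", "kwargs": {"targets": [0, 0, 0, 0, 0, 0, 36, 0, 0, 0, 0, 0, 0, 32, 0, 0, 0, 0, 0, 0, 28, 0, 0, 0, 0, 0, 0, 24, 0, 0, 0, 0, 0, 0, 20, 0, 0, 0, 0, 0, 0, 10, 0, 0, 0, 0, 0, 0, 5, 0, 0, 0, 0, 0, 0, 5], "force": 15}}

```text
time: 4.25
position: [0.4066, 0.2852, 0.0753]
orientation: [1.0, 0.0, -0.0, 0.0]
ft_force: [0.0, 0.0, 0.3]
grip_width: 0.0171
finger_force: 15.0
```

{"fn": "servo_tool", "kwargs": {"targets": [0, 0, -0.02, 0, 0, 0, 5, 0, 0, -0.06, 0, 0, 0, 5, 0, 0, -0.12, 0, 0, 0, 5, 0.02, 0.04, -0.19, 0, 0, 0, 5, 0.05, 0.1, -0.25, 0, 0, 0, 5, 0.09, 0.18, -0.29, 0, 0, 0, 5, 0.13, 0.26, -0.3, 0, 0, 0, 5, 0.17, 0.34, -0.3, 0, 0, 0, 5]}}

```text
time: 5.05
position: [0.4755, 0.1484, 0.1972]
orientation: [1.0, 0.0, 0.001, -0.001]
ft_force: [0.0, -0.0, -0.3]
grip_width: 0.0172
finger_force: 15.0
```

{"fn": "servo_tool", "kwargs": {"targets": [0.04, 0.08, 0, 0, 0, 0, 5, 0.085, 0.165, 0, 0, 0, 0, 5, 0.13, 0.25, 0, 0, 0, 0, 5, 0.17, 0.34, 0, 0, 0, 0, 5, 0.22, 0.43, 0, 0, 0, 0, 5, 0.265, 0.52, 0, 0, 0, 0, 5, 0.31, 0.61, 0, 0, 0, 0, 5, 0.34, 0.68, 0, 0, 0, 0, 5]}}

```text
time: 5.85
position: [0.6113, -0.1249, 0.1955]
orientation: [1.0, -0.001, 0.0, 0.0]
ft_force: [0.3, 0.7, -0.2]
grip_width: 0.017
finger_force: 15.0
```

```bash
python3 -c "
from h import *
to(.633,-.1615,.12)"
```

```text
pos [ 0.6113 -0.1249  0.1955] row [0.0543 0.0914 0.1889] [ 0.0001 -0.0001 -0.0004]
```

{"fn": "servo_tool", "kwargs": {"targets": [0.02, 0.04, 0.01, 0, 0, 0, 5, 0.045, 0.075, 0.05, 0, 0, 0, 5, 0.055, 0.092, 0.1, 0, 0, 0, 5, 0.055, 0.092, 0.15, 0, 0, 0, 5, 0.055, 0.092, 0.19, 0, 0, 0, 5, 0.055, 0.092, 0.22, 0, 0, 0, 5, 0.055, 0.092, 0.22, 0, 0, 0, 5, 0.055, 0.092, 0.22, 0, 0, 0, 5]}}

```text
time: 6.65
position: [0.6329, -0.1593, 0.1077]
orientation: [1.0, 0.0, 0.0, 0.0]
ft_force: [0.2, 0.3, -0.1]
grip_width: 0.0169
finger_force: 15.0
```

Run:
```python
from h import *
to(.633,-.1615,.079)
p,d=viewer.capture("wrist");cv2.imwrite("pics/w2.png",p[...,::-1])
to(.633,-.1615,.079)
```

```text
pos [ 0.6329 -0.1593  0.1077] row [0.0002 0.0055 0.0718] [ 0.0001 -0.0002  0.0002]
pos [ 0.6332 -0.1594  0.1083] row [-0.0007  0.0053  0.0733] [ 0.0001 -0.0006  0.0002]
```

View pics/w2.png

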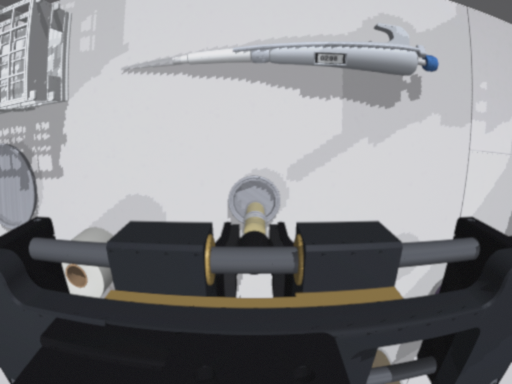

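The vial's foot (205,256) hangs over the centre of the small tray (200,254). I'll lower it.

{"fn": "servo_tool", "kwargs": {"targets": [0, 0.005, 0.02, 0, 0, 0, 5, 0, 0.005, 0.04, 0, 0, 0, 5, 0, 0.005, 0.055, 0, 0, 0, 5, 0, 0.005, 0.063, 0, 0, 0, 5, 0, 0.005, 0.068, 0, 0, 0, 5, 0, 0.005, 0.07, 0, 0, 0, 5, 0, 0.005, 0.072, 0, 0, 0, 5, 0, 0.005, 0.072, 0, 0, 0, 5]}}

```text
time: 7.5
position: [0.6327, -0.1616, 0.0786]
orientation: [1.0, -0.0, 0.0, 0.0]
ft_force: [-0.3, 0.5, 1.3]
grip_width: 0.017
finger_force: 15.0
```

{"fn": "servo_tool", "kwargs": {"targets": [0, 0, 0, 0, 0, 0, 20, 0, 0, 0, 0, 0, 0, 24, 0, 0, 0, 0, 0, 0, 30, 0, 0, 0, 0, 0, 0, 36, 0, 0, 0, 0, 0, 0, 44, 0, 0, 0, 0, 0, 0, 50]}}

```text
time: 8.1
position: [0.6326, -0.1616, 0.0785]
orientation: [1.0, -0.0, 0.0, 0.0]
ft_force: [-0.1, -0.2, 0.5]
grip_width: 0.0441
finger_force: 0.0
```

{"fn": "servo_tool", "kwargs": {"targets": [0, 0, -0.03, 0, 0, 0, 60, 0, 0, -0.08, 0, 0, 0, 60, 0, 0, -0.17, 0, 0, 0, 87, 0, 0, -0.27, 0, 0, 0, 87, 0, 0, -0.37, 0, 0, 0, 87, 0, 0, -0.43, 0, 0, 0, 87, 0, 0, -0.43, 0, 0, 0, 87, 0, 0, -0.43, 0, 0, 0, 87]}}

```text
time: 8.9
position: [0.6325, -0.1614, 0.2516]
orientation: [1.0, -0.0, 0.001, -0.0]
ft_force: [-0.3, -0.6, -1.2]
grip_width: 0.0863
finger_force: 0.0
```

```bash
cat >> h.py <<'E'
def near(x,y,zmin,rad=.035):
    for c in ("top","scene"):
        p,d=viewer.capture(c);q=pts(c,d,d>0);g=q[(np.hypot(q[:,0]-x,q[:,1]-y)<rad)&(q[:,2]>zmin)]
        if len(g): print(c,len(g),"mid",np.round((g.min(0)+g.max(0))/2,4),"ext",np.round(np.ptp(g,0),3),"ztop",round(g[:,2].max(),4))
E
python3 - <<'E'
from h import *
near(.633,-.1615,.075)
to(.418,-.299,.25)
E
```

```text
top 1503 mid [ 0.6328 -0.1612  0.3406] ext [0.069 0.069 0.531] ztop 0.6061
scene 990 mid [ 0.6297 -0.1645  0.249 ] ext [0.063 0.063 0.347] ztop 0.4226
pos [ 0.6318 -0.1614  0.2494] row [-5.344e-01  3.440e-01 -5.000e-04] [-0.0002  0.0007 -0.0001]
```

{"fn": "servo_tool", "kwargs": {"targets": [-0.06, 0.04, 0, 0, 0, 0, 87, -0.15, 0.1, 0, 0, 0, 0, 87, -0.24, 0.155, 0, 0, 0, 0, 87, -0.33, 0.21, 0, 0, 0, 0, 87, -0.42, 0.27, 0, 0, 0, 0, 87, -0.5, 0.32, 0, 0, 0, 0, 87, -0.534, 0.344, 0, 0, 0, 0, 87, -0.534, 0.344, 0, 0, 0, 0, 87]}}

```text
time: 9.8
position: [0.4172, -0.2999, 0.2499]
orientation: [1.0, -0.001, -0.001, -0.0]
ft_force: [-0.2, -0.3, 0.2]
grip_width: 0.0873
finger_force: 0.0
```

Run:
```python
from h import *
near(.633,-.1615,.075,.03)
p,d=viewer.capture("wrist");cv2.imwrite("pics/w3.png",p[...,::-1])
hsv=cv2.cvtColor(p,cv2.COLOR_RGB2HSV);b=((hsv[...,0]>105)&(hsv[...,0]<125)&(hsv[...,1]>130)&(hsv[...,2]>40)).astype(np.uint8)
n,l,st,ce=cv2.connectedComponentsWithStats(b)
for i in np.argsort(-st[1:,4])[:3]+1: print(st[i],ce[i],wray(ce[i][::-1],.15))
to(.418,-.299,.138)
```

```text
top 12 mid [ 0.6359 -0.1589  0.086 ] ext [0.013 0.006 0.019] ztop 0.0956
[ 227  173   50   52 2033] [251.38858829 198.58878505] [ 0.42148417 -0.29592943  0.15      ]
[483  61  29  13 134] [496.38059701  67.02985075] [ 0.56294665 -0.55068795  0.15      ]
pos [ 0.4198 -0.2989  0.25  ] row [-0.0043  0.0003  0.28  ] [-0.0001  0.0001  0.0001]
```

View pics/w3.png

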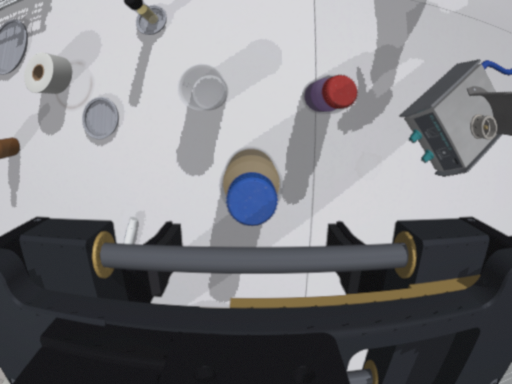

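The vial stands in its tray (about 12,150). The blue cap is centred at (198,251) between the fingers. I'll descend.

{"fn": "servo_tool", "kwargs": {"targets": [0, 0, 0.04, 0, 0, 0, 87, 0, 0, 0.1, 0, 0, 0, 87, 0, 0, 0.17, 0, 0, 0, 87, 0, 0, 0.23, 0, 0, 0, 87, 0, 0, 0.265, 0, 0, 0, 87, 0, 0, 0.28, 0, 0, 0, 87, 0, 0, 0.28, 0, 0, 0, 75, 0, 0, 0.28, 0, 0, 0, 65]}}

```text
time: 10.75
position: [0.42, -0.2991, 0.139]
orientation: [1.0, 0.001, 0.001, 0.0]
ft_force: [-0.2, -0.3, 0.7]
grip_width: 0.0777
finger_force: 0.0
```

{"fn": "servo_tool", "kwargs": {"targets": [0, 0, 0, 0, 0, 0, 58, 0, 0, 0, 0, 0, 0, 54, 0, 0, 0, 0, 0, 0, 50, 0, 0, 0, 0, 0, 0, 46, 0, 0, 0, 0, 0, 0, 40, 0, 0, 0, 0, 0, 0, 35, 0, 0, 0, 0, 0, 0, 35, 0, 0, 0, 0, 0, 0, 35], "force": 30}}

```text
time: 11.55
position: [0.4192, -0.2993, 0.1388]
orientation: [1.0, 0.0, 0.0, 0.0]
ft_force: [1.3, 0.9, 3.0]
grip_width: 0.0466
finger_force: 27.7
```

{"fn": "servo_tool", "kwargs": {"targets": [0, 0, -0.01, 0, 0, 0, 35, 0, 0, -0.03, 0, 0, 0, 35, 0, 0, -0.06, 0, 0, 0, 35, 0, 0, -0.1, 0, 0, 0, 35, 0, 0, -0.15, 0, 0, 0, 35, 0, 0, -0.2, 0, 0, 0, 35, 0, 0, -0.24, 0, 0, 0, 35, 0, 0, -0.27, 0, 0, 0, 35]}}

```text
time: 12.35
position: [0.4191, -0.2993, 0.2485]
orientation: [1.0, -0.0, 0.001, 0.0]
ft_force: [0.4, 0.2, -2.1]
grip_width: 0.0462
finger_force: 27.2
```

```bash
python3 -c "
from h import *
to(.6475,.1165,.241)"
```

```text
pos [ 0.4191 -0.2993  0.2485] row [ 0.5708 -1.0396  0.019 ] [ 0.0003 -0.0007 -0.    ]
```

{"fn": "servo_tool", "kwargs": {"targets": [0.003, -0.005, 0, 0, 0, 0, 35, 0.011, -0.02, 0, 0, 0, 0, 35, 0.026, -0.047, 0, 0, 0, 0, 35, 0.046, -0.083, 0, 0, 0, 0, 35, 0.068, -0.125, 0, 0, 0, 0, 35, 0.094, -0.172, 0, 0, 0, 0, 35, 0.12, -0.218, 0, 0, 0, 0, 35, 0.146, -0.265, 0, 0, 0, 0, 35]}}

```text
time: 13.15
position: [0.4775, -0.1914, 0.2454]
orientation: [1.0, 0.0, -0.001, -0.0]
ft_force: [-0.0, -0.4, -1.8]
grip_width: 0.046
finger_force: 27.2
```

{"fn": "servo_tool", "kwargs": {"targets": [0.026, -0.047, 0, 0, 0, 0, 35, 0.051, -0.094, 0, 0, 0, 0, 35, 0.077, -0.14, 0, 0, 0, 0, 35, 0.103, -0.187, 0, 0, 0, 0, 35, 0.128, -0.234, 0, 0, 0, 0, 35, 0.154, -0.281, 0, 0, 0, 0, 35, 0.18, -0.328, 0, 0, 0, 0, 35, 0.206, -0.375, 0, 0, 0, 0, 35]}}

```text
time: 13.95
position: [0.5597, -0.0413, 0.2452]
orientation: [1.0, 0.0, -0.001, 0.0]
ft_force: [0.8, -0.9, -1.6]
grip_width: 0.0464
finger_force: 27.2
```

{"fn": "servo_tool", "kwargs": {"targets": [0.026, -0.047, 0, 0, 0, 0, 35, 0.051, -0.094, 0, 0, 0, 0, 35, 0.077, -0.14, 0, 0, 0, 0, 35, 0.103, -0.187, 0, 0, 0, 0, 35, 0.126, -0.229, 0, 0, 0, 0, 35, 0.147, -0.266, 0, 0, 0, 0, 35, 0.165, -0.3, 0, 0, 0, 0, 35, 0.18, -0.327, 0, 0, 0, 0, 35]}}

```text
time: 14.75
position: [0.6323, 0.0888, 0.2462]
orientation: [1.0, 0.0, -0.0, 0.0]
ft_force: [0.2, -0.6, -1.4]
grip_width: 0.0463
finger_force: 27.2
```

{"fn": "servo_tool", "kwargs": {"targets": [0.014, -0.026, 0, 0, 0, 0, 35, 0.025, -0.046, 0, 0, 0, 0, 35, 0.034, -0.063, 0, 0, 0, 0, 35, 0.038, -0.07, 0, 0, 0, 0, 35, 0.038, -0.07, 0, 0, 0, 0, 35, 0.038, -0.07, 0, 0, 0, 0, 35, 0.038, -0.07, 0, 0, 0, 0, 35]}}

```text
time: 15.45
position: [0.6468, 0.1152, 0.2466]
orientation: [1.0, -0.0, -0.0, 0.0]
ft_force: [-0.1, 0.1, -1.4]
grip_width: 0.0466
finger_force: 27.2
```

Run:
```python
from h import *
to(.6475,.1165,.142)
p,d=viewer.capture("wrist");cv2.imwrite("pics/w4.png",p[...,::-1])
to(.6475,.1165,.142)
```

```text
pos [0.6468 0.1152 0.2466] row [ 0.0018 -0.0033  0.2614] [ 0.      0.     -0.0002]
pos [0.6468 0.1152 0.2467] row [ 0.0016 -0.0032  0.2616] [-0.     -0.     -0.0002]
```

View pics/w4.png

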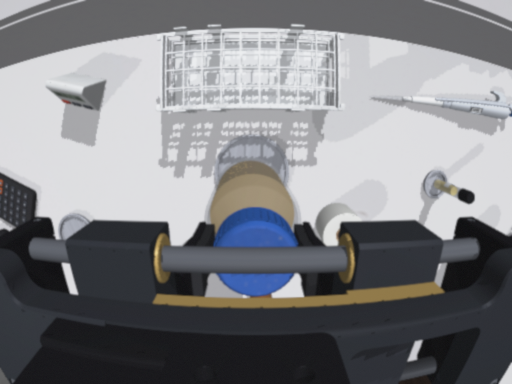

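The bottle hangs upright over the big tray (252,160) and the rack is clear. I'll lower it slowly.

{"fn": "servo_tool", "kwargs": {"targets": [0.001, -0.003, 0.01, 0, 0, 0, 35, 0.001, -0.003, 0.035, 0, 0, 0, 35, 0.001, -0.003, 0.07, 0, 0, 0, 35, 0.001, -0.003, 0.11, 0, 0, 0, 35, 0.001, -0.003, 0.15, 0, 0, 0, 35, 0.001, -0.003, 0.18, 0, 0, 0, 35, 0.001, -0.003, 0.205, 0, 0, 0, 35, 0.001, -0.003, 0.22, 0, 0, 0, 35]}}

```text
time: 16.3
position: [0.647, 0.1167, 0.1569]
orientation: [1.0, -0.0, -0.001, 0.0]
ft_force: [-0.6, 0.5, -2.4]
grip_width: 0.0464
finger_force: 27.2
```

{"fn": "servo_tool", "kwargs": {"targets": [0, 0, 0.01, 0, 0, 0, 35, 0, 0, 0.02, 0, 0, 0, 35, 0, 0, 0.028, 0, 0, 0, 35, 0, 0, 0.034, 0, 0, 0, 35, 0, 0, 0.037, 0, 0, 0, 35, 0, 0, 0.039, 0, 0, 0, 35, 0, 0, 0.039, 0, 0, 0, 35]}}

```text
time: 17.0
position: [0.6474, 0.1169, 0.1429]
orientation: [1.0, -0.0, 0.0, -0.0]
ft_force: [-0.0, 0.1, -1.5]
grip_width: 0.0463
finger_force: 27.2
```

{"fn": "servo_tool", "kwargs": {"targets": [0, 0, 0.001, 0, 0, 0, 35, 0, 0, 0.002, 0, 0, 0, 35, 0, 0, 0.003, 0, 0, 0, 35, 0, 0, 0.003, 0, 0, 0, 35]}}

```text
time: 17.4
position: [0.6475, 0.1169, 0.1419]
orientation: [1.0, 0.0, 0.0, -0.0]
ft_force: [0.1, 0.0, -0.8]
grip_width: 0.0463
finger_force: 27.3
```

{"fn": "servo_tool", "kwargs": {"targets": [0, 0, 0.001, 0, 0, 0, 35, 0, 0, 0.002, 0, 0, 0, 35, 0, 0, 0.002, 0, 0, 0, 35]}}

```text
time: 17.7
position: [0.6478, 0.1169, 0.1418]
orientation: [1.0, 0.0, 0.001, -0.0]
ft_force: [-0.3, 0.4, 3.8]
grip_width: 0.0462
finger_force: 27.4
```

Contact with the tray floor. I'll release, rise and head for the red bottle.

{"fn": "servo_tool", "kwargs": {"targets": [0, 0, 0, 0, 0, 0, 48, 0, 0, 0, 0, 0, 0, 52, 0, 0, 0, 0, 0, 0, 60, 0, 0, 0, 0, 0, 0, 70, 0, 0, 0, 0, 0, 0, 80, 0, 0, 0, 0, 0, 0, 87, 0, 0, 0, 0, 0, 0, 87]}}

```text
time: 18.4
position: [0.6473, 0.1168, 0.1407]
orientation: [1.0, -0.0, -0.0, 0.0]
ft_force: [-0.1, -0.1, 0.2]
grip_width: 0.0828
finger_force: 0.0
```

{"fn": "servo_tool", "kwargs": {"targets": [0, 0, -0.03, 0, 0, 0, 87, 0, 0, -0.08, 0, 0, 0, 87, 0, 0, -0.14, 0, 0, 0, 87, 0, 0, -0.2, 0, 0, 0, 87, 0, 0, -0.25, 0, 0, 0, 87, 0, 0, -0.28, 0, 0, 0, 87, 0, 0, -0.28, 0, 0, 0, 87]}}

```text
time: 19.1
position: [0.6482, 0.117, 0.2557]
orientation: [1.0, 0.0, 0.002, -0.001]
ft_force: [0.0, -0.3, 0.2]
grip_width: 0.087
finger_force: 0.0
```

```bash
python3 -c "
from h import *
to(.5185,-.387,.25)"
```

```text
pos [0.6482 0.117  0.2557] row [-0.3246  1.2601  0.0107] [-0.0005 -0.0015  0.    ]
```

{"fn": "servo_tool", "kwargs": {"targets": [-0.01, 0.04, 0, 0, 0, 0, 87, -0.03, 0.12, 0, 0, 0, 0, 87, -0.055, 0.21, 0, 0, 0, 0, 87, -0.08, 0.31, 0, 0, 0, 0, 87, -0.105, 0.41, 0, 0, 0, 0, 87, -0.13, 0.51, 0, 0, 0, 0, 87, -0.155, 0.61, 0, 0, 0, 0, 87, -0.18, 0.71, 0, 0, 0, 0, 87]}}

```text
time: 19.9
position: [0.5735, -0.1692, 0.2514]
orientation: [1.0, -0.0, -0.001, -0.0]
ft_force: [1.7, -0.0, 0.4]
grip_width: 0.0872
finger_force: 0.0
```

{"fn": "servo_tool", "kwargs": {"targets": [-0.025, 0.1, 0, 0, 0, 0, 87, -0.05, 0.2, 0, 0, 0, 0, 87, -0.08, 0.3, 0, 0, 0, 0, 87, -0.105, 0.4, 0, 0, 0, 0, 87, -0.13, 0.49, 0, 0, 0, 0, 87, -0.144, 0.55, 0.02, 0, 0, 0, 87, -0.144, 0.55, 0.02, 0, 0, 0, 87, -0.144, 0.55, 0.02, 0, 0, 0, 87]}}

```text
time: 20.7
position: [0.5164, -0.3876, 0.2431]
orientation: [1.0, -0.001, -0.001, -0.001]
ft_force: [0.7, 0.5, 0.5]
grip_width: 0.0871
finger_force: 0.0
```

Run:
```python
from h import *
p,d=viewer.capture("wrist")
hsv=cv2.cvtColor(p,cv2.COLOR_RGB2HSV);b=(((hsv[...,0]>172)|(hsv[...,0]<6))&(hsv[...,1]>150)&(hsv[...,2]>60)).astype(np.uint8)
n,l,st,ce=cv2.connectedComponentsWithStats(b)
for i in np.argsort(-st[1:,4])[:2]+1: print(st[i],ce[i],wray(ce[i][::-1],.105))
near(.6475,.1165,.12,.04); near(.633,-.1615,.07,.03)
to(.5185,-.387,.096)
```

```text
[237 168  32  34 840] [252.44880952 184.525     ] [ 0.52206257 -0.38456539  0.105     ]
top 226 mid [0.6463 0.1166 0.1396] ext [0.045 0.045 0.039] ztop 0.1593
scene 232 mid [0.642  0.1152 0.1375] ext [0.043 0.043 0.035] ztop 0.155
top 54 mid [ 0.6256 -0.1717  0.3168] ext [0.031 0.032 0.481] ztop 0.5573
scene 60 mid [ 0.631  -0.1642  0.0814] ext [0.016 0.016 0.022] ztop 0.0922
pos [ 0.5181 -0.3863  0.2451] row [0.0008 0.0018 0.3729] [ 0.     -0.0001  0.0005]
```

{"fn": "servo_tool", "kwargs": {"targets": [0.001, 0.002, 0.04, 0, 0, 0, 87, 0.001, 0.002, 0.11, 0, 0, 0, 87, 0.001, 0.002, 0.19, 0, 0, 0, 87, 0.001, 0.002, 0.27, 0, 0, 0, 75, 0.001, 0.002, 0.33, 0, 0, 0, 65, 0.001, 0.002, 0.36, 0, 0, 0, 60, 0.001, 0.002, 0.373, 0, 0, 0, 60, 0.001, 0.002, 0.373, 0, 0, 0, 55]}}

```text
time: 21.75
position: [0.5186, -0.3879, 0.0959]
orientation: [1.0, 0.0, 0.0, 0.0]
ft_force: [-0.4, 0.1, 0.0]
grip_width: 0.0592
finger_force: 0.0
```

{"fn": "servo_tool", "kwargs": {"targets": [0, 0, 0, 0, 0, 0, 50, 0, 0, 0, 0, 0, 0, 45, 0, 0, 0, 0, 0, 0, 41, 0, 0, 0, 0, 0, 0, 37, 0, 0, 0, 0, 0, 0, 33, 0, 0, 0, 0, 0, 0, 25, 0, 0, 0, 0, 0, 0, 22, 0, 0, 0, 0, 0, 0, 22], "force": 30}}

```text
time: 22.55
position: [0.5184, -0.3878, 0.0962]
orientation: [1.0, 0.0, 0.0, 0.0]
ft_force: [0.2, 2.8, 5.2]
grip_width: 0.0358
finger_force: 27.7
```

{"fn": "servo_tool", "kwargs": {"targets": [0, 0, -0.01, 0, 0, 0, 22, 0, 0, -0.03, 0, 0, 0, 22, 0, 0, -0.06, 0, 0, 0, 22, 0, 0, -0.11, 0, 0, 0, 22, 0, 0, -0.17, 0, 0, 0, 22, 0, 0, -0.23, 0, 0, 0, 22, 0, 0, -0.28, 0, 0, 0, 22, 0, 0, -0.3, 0, 0, 0, 22]}}

```text
time: 23.35
position: [0.519, -0.3888, 0.219]
orientation: [1.0, 0.0, 0.002, 0.001]
ft_force: [0.9, -0.5, -2.5]
grip_width: 0.0349
finger_force: 29.1
```

```bash
python3 -c "
from h import *
to(.547,.397,.216)"
```

```text
pos [ 0.519  -0.3888  0.219 ] row [ 0.07   -1.9644  0.0025] [ 0.0009 -0.0014  0.    ]
```

{"fn": "servo_tool", "kwargs": {"targets": [0, -0.006, 0, 0, 0, 0, 22, 0.001, -0.024, 0, 0, 0, 0, 22, 0.002, -0.054, 0, 0, 0, 0, 22, 0.003, -0.094, 0, 0, 0, 0, 22, 0.005, -0.144, 0, 0, 0, 0, 22, 0.007, -0.2, 0, 0, 0, 0, 22, 0.009, -0.26, 0, 0, 0, 0, 22, 0.011, -0.32, 0, 0, 0, 0, 22]}}

```text
time: 24.15
position: [0.5221, -0.2578, 0.2151]
orientation: [1.0, 0.0, -0.001, -0.0]
ft_force: [0.8, 1.0, -1.1]
grip_width: 0.0347
finger_force: 29.1
```

{"fn": "servo_tool", "kwargs": {"targets": [0.002, -0.065, 0, 0, 0, 0, 22, 0.005, -0.13, 0, 0, 0, 0, 22, 0.007, -0.195, 0, 0, 0, 0, 22, 0.009, -0.26, 0, 0, 0, 0, 22, 0.012, -0.325, 0, 0, 0, 0, 22, 0.014, -0.39, 0, 0, 0, 0, 22, 0.016, -0.455, 0, 0, 0, 0, 22, 0.019, -0.52, 0, 0, 0, 0, 22]}}

```text
time: 24.95
position: [0.5292, -0.0499, 0.2153]
orientation: [1.0, 0.0, -0.0, -0.0]
ft_force: [0.6, -1.0, -2.3]
grip_width: 0.0348
finger_force: 29.1
```

{"fn": "servo_tool", "kwargs": {"targets": [0.002, -0.065, 0, 0, 0, 0, 22, 0.005, -0.13, 0, 0, 0, 0, 22, 0.007, -0.195, 0, 0, 0, 0, 22, 0.009, -0.26, 0, 0, 0, 0, 22, 0.012, -0.325, 0, 0, 0, 0, 22, 0.014, -0.39, 0, 0, 0, 0, 22, 0.016, -0.455, 0, 0, 0, 0, 22, 0.019, -0.52, 0, 0, 0, 0, 22]}}

```text
time: 25.75
position: [0.5364, 0.1578, 0.2152]
orientation: [1.0, 0.001, -0.0, 0.0]
ft_force: [0.4, -0.4, -2.7]
grip_width: 0.0348
finger_force: 29.1
```

{"fn": "servo_tool", "kwargs": {"targets": [0.002, -0.065, 0, 0, 0, 0, 22, 0.005, -0.13, 0, 0, 0, 0, 22, 0.007, -0.195, 0, 0, 0, 0, 22, 0.009, -0.26, 0, 0, 0, 0, 22, 0.012, -0.325, 0, 0, 0, 0, 22, 0.014, -0.38, 0, 0, 0, 0, 22, 0.016, -0.43, 0, 0, 0, 0, 22, 0.018, -0.475, 0, 0, 0, 0, 22]}}

```text
time: 26.55
position: [0.5445, 0.3476, 0.2154]
orientation: [1.0, 0.0, -0.0, 0.0]
ft_force: [0.3, -0.2, -1.5]
grip_width: 0.0348
finger_force: 29.1
```

{"fn": "servo_tool", "kwargs": {"targets": [0.001, -0.04, 0, 0, 0, 0, 22, 0.002, -0.07, 0, 0, 0, 0, 22, 0.003, -0.095, 0, 0, 0, 0, 22, 0.004, -0.115, 0, 0, 0, 0, 22, 0.005, -0.125, 0, 0, 0, 0, 22, 0.005, -0.129, 0, 0, 0, 0, 22, 0.005, -0.129, 0, 0, 0, 0, 22, 0.005, -0.129, 0, 0, 0, 0, 22]}}

```text
time: 27.35
position: [0.547, 0.3972, 0.2158]
orientation: [1.0, -0.0, -0.0, 0.0]
ft_force: [0.2, -0.1, -1.7]
grip_width: 0.0347
finger_force: 29.1
```

Run:
```python
from h import *
to(.547,.397,.0992)
p,d=viewer.capture("wrist");cv2.imwrite("pics/w5.png",p[...,::-1])
to(.547,.397,.0992)
```

```text
pos [0.547  0.3972 0.2158] row [0.     0.0004 0.2914] [ 0.      0.     -0.0002]
pos [0.547  0.3972 0.2158] row [-1.000e-04  4.000e-04  2.915e-01] [ 0.      0.     -0.0002]
```

View pics/w5.png

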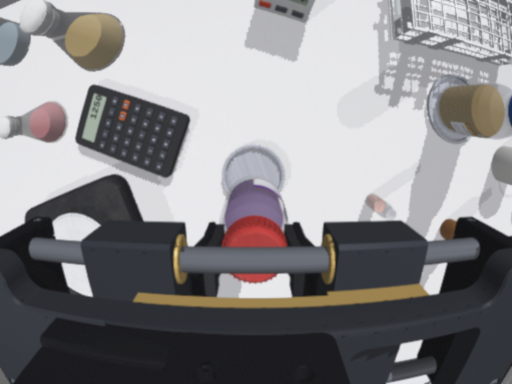

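The red bottle hangs upright over the 68 mm tray (253,170), and the big bottle sits in its own tray (480,108). I'll lower it.

{"fn": "servo_tool", "kwargs": {"targets": [0, 0, 0.01, 0, 0, 0, 22, 0, 0, 0.035, 0, 0, 0, 22, 0, 0, 0.075, 0, 0, 0, 22, 0, 0, 0.12, 0, 0, 0, 22, 0, 0, 0.165, 0, 0, 0, 22, 0, 0, 0.205, 0, 0, 0, 22, 0, 0, 0.235, 0, 0, 0, 22, 0, 0, 0.255, 0, 0, 0, 22]}}

```text
time: 28.2
position: [0.5465, 0.3971, 0.1119]
orientation: [1.0, -0.0, -0.001, 0.001]
ft_force: [-0.0, -0.0, -1.7]
grip_width: 0.0347
finger_force: 29.1
```

{"fn": "servo_tool", "kwargs": {"targets": [0, 0, 0.01, 0, 0, 0, 22, 0, 0, 0.019, 0, 0, 0, 22, 0, 0, 0.026, 0, 0, 0, 22, 0, 0, 0.03, 0, 0, 0, 22, 0, 0, 0.033, 0, 0, 0, 22, 0, 0, 0.034, 0, 0, 0, 22, 0, 0, 0.035, 0, 0, 0, 22, 0, 0, 0.035, 0, 0, 0, 22]}}

```text
time: 29.0
position: [0.5471, 0.3977, 0.0999]
orientation: [1.0, 0.0, 0.0, -0.0]
ft_force: [-0.3, -0.0, -0.5]
grip_width: 0.035
finger_force: 29.1
```

{"fn": "servo_tool", "kwargs": {"targets": [0, 0, 0.001, 0, 0, 0, 22, 0, 0, 0.001, 0, 0, 0, 22, 0, 0, 0.001, 0, 0, 0, 22]}}

```text
time: 29.3
position: [0.5473, 0.3977, 0.0999]
orientation: [1.0, 0.0, 0.0, -0.0]
ft_force: [0.0, -1.7, 1.4]
grip_width: 0.0344
finger_force: 29.2
```

{"fn": "servo_tool", "kwargs": {"targets": [0, 0, 0, 0, 0, 0, 36, 0, 0, 0, 0, 0, 0, 40, 0, 0, 0, 0, 0, 0, 46, 0, 0, 0, 0, 0, 0, 54, 0, 0, 0, 0, 0, 0, 62, 0, 0, 0, 0, 0, 0, 70, 0, 0, 0, 0, 0, 0, 70]}}

```text
time: 30.0
position: [0.5469, 0.3976, 0.0992]
orientation: [1.0, -0.0, -0.0, 0.0]
ft_force: [0.2, 0.6, 0.2]
grip_width: 0.0671
finger_force: 0.0
```

{"fn": "servo_tool", "kwargs": {"targets": [0, 0, -0.03, 0, 0, 0, 70, 0, 0, -0.08, 0, 0, 0, 70, 0, 0, -0.15, 0, 0, 0, 70, 0, 0, -0.22, 0, 0, 0, 70, 0, 0, -0.27, 0, 0, 0, 80, 0, 0, -0.3, 0, 0, 0, 87, 0, 0, -0.3, 0, 0, 0, 87]}}

```text
time: 30.7
position: [0.5477, 0.3982, 0.222]
orientation: [1.0, 0.0, 0.002, -0.002]
ft_force: [1.0, -0.1, 0.1]
grip_width: 0.084
finger_force: 0.0
```

```bash
python3 -c "
from h import *
to(.4705,.103,.2)"
```

```text
pos [0.5477 0.3982 0.222 ] row [-0.1932  0.7382  0.0519] [-0.0011 -0.0011  0.    ]
```

{"fn": "servo_tool", "kwargs": {"targets": [-0.01, 0.04, 0, 0, 0, 0, 87, -0.03, 0.12, 0.01, 0, 0, 0, 87, -0.055, 0.22, 0.02, 0, 0, 0, 87, -0.085, 0.32, 0.03, 0, 0, 0, 87, -0.11, 0.43, 0.04, 0, 0, 0, 87, -0.14, 0.54, 0.05, 0, 0, 0, 87, -0.165, 0.64, 0.05, 0, 0, 0, 87, -0.18, 0.7, 0.05, 0, 0, 0, 87]}}

```text
time: 31.5
position: [0.4727, 0.1147, 0.1979]
orientation: [1.0, -0.001, -0.002, 0.001]
ft_force: [0.5, -0.8, -0.4]
grip_width: 0.0868
finger_force: 0.0
```

{"fn": "servo_tool", "kwargs": {"targets": [-0.01, 0.035, 0, 0, 0, 0, 60, -0.01, 0.037, 0, 0, 0, 0, 60, -0.01, 0.037, 0, 0, 0, 0, 60, -0.01, 0.037, 0, 0, 0, 0, 60]}}

```text
time: 31.9
position: [0.4715, 0.1038, 0.199]
orientation: [1.0, 0.0, 0.0, 0.0]
ft_force: [0.1, 0.2, 0.1]
grip_width: 0.0646
finger_force: 0.0
```

Run:
```python
from h import *
p,d=viewer.capture("wrist");cv2.imwrite("pics/w6.png",p[...,::-1])
for r in trace("wrist","bottle_amber")[:1]:
    v,u=np.nonzero(r["pixels"]);print(r["score"],v.min(),v.max(),u.min(),u.max())
    w=(p[...,0].astype(int)>100)&(p[...,2]>90)&r["pixels"];v,u=np.nonzero(w)
    if len(v): e=((v.min()+v.max())/2,(u.min()+u.max())/2);print(len(v),e,wray(e,.08))
near(.547,.397,.09)
to(.4705,.103,.068)
```

```text
0.96 166 202 237 266
374 (np.float64(184.0), np.float64(251.5)) [0.48152499 0.10681273 0.08      ]
top 121 mid [0.5485 0.3914 0.1033] ext [0.035 0.032 0.023] ztop 0.1147
scene 87 mid [0.5436 0.3915 0.1005] ext [0.03  0.033 0.021] ztop 0.1108
pos [0.4712 0.1036 0.199 ] row [-0.0016  0.0014  0.3276] [0.     0.0001 0.0003]
```

View pics/w6.png

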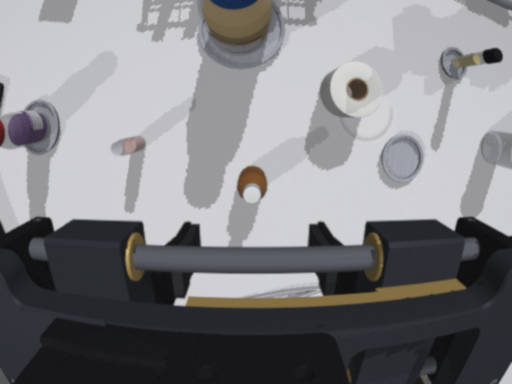

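The white cap is at (252,193), in line with the finger gap. I'll descend on the amber bottle.

{"fn": "servo_tool", "kwargs": {"targets": [0, 0, 0.04, 0, 0, 0, 60, 0, 0, 0.1, 0, 0, 0, 60, 0, 0, 0.17, 0, 0, 0, 55, 0, 0, 0.24, 0, 0, 0, 50, 0, 0, 0.29, 0, 0, 0, 45, 0, 0, 0.32, 0, 0, 0, 45, 0, 0, 0.327, 0, 0, 0, 45, 0, 0, 0.327, 0, 0, 0, 40]}}

```text
time: 32.9
position: [0.471, 0.1031, 0.0682]
orientation: [1.0, 0.0, -0.0, 0.0]
ft_force: [0.0, 0.3, -0.4]
grip_width: 0.0428
finger_force: 0.0
```

{"fn": "servo_tool", "kwargs": {"targets": [0, 0, 0, 0, 0, 0, 34, 0, 0, 0, 0, 0, 0, 29, 0, 0, 0, 0, 0, 0, 25, 0, 0, 0, 0, 0, 0, 21, 0, 0, 0, 0, 0, 0, 18, 0, 0, 0, 0, 0, 0, 12, 0, 0, 0, 0, 0, 0, 5, 0, 0, 0, 0, 0, 0, 5], "force": 20}}

```text
time: 33.7
position: [0.4722, 0.1037, 0.0695]
orientation: [1.0, 0.0, 0.002, -0.001]
ft_force: [0.6, 2.9, 5.8]
grip_width: 0.026
finger_force: 18.4
```

{"fn": "servo_tool", "kwargs": {"targets": [0, 0, -0.01, 0, 0, 0, 5, 0, 0, -0.04, 0, 0, 0, 5, 0, 0, -0.09, 0, 0, 0, 5, 0, 0, -0.15, 0, 0, 0, 5, 0, 0, -0.21, 0, 0, 0, 5, 0, 0, -0.26, 0, 0, 0, 5, 0, 0, -0.28, 0, 0, 0, 5, 0, 0, -0.28, 0, 0, 0, 5]}}

```text
time: 34.5
position: [0.4709, 0.1027, 0.1809]
orientation: [1.0, -0.0, 0.0, -0.0]
ft_force: [0.0, 0.8, -1.1]
grip_width: 0.0258
finger_force: 16.4
```

```bash
python3 -c "
from h import *
to(.5005,-.0845,.18)"
```

```text
pos [0.4709 0.1027 0.1809] row [0.0743 0.468  0.002 ] [-0.0002 -0.0002 -0.0001]
```

Run:
```python
from h import *
p,d=viewer.capture("wrist");cv2.imwrite("pics/w7.png",cv2.resize(p[130:300,150:360,::-1],None,fx=3,fy=3))
near(.471,.103,.05,.03)
p,d=viewer.capture("scene");cv2.imwrite("pics/s7.png",cv2.resize(p[90:240,130:340,::-1],None,fx=3.5,fy=3.5))
s=sensors.state();print(s["grip_width"],s["ft_force"])
```

```text
top 873 mid [0.4707 0.1029 0.3287] ext [0.058 0.058 0.412] ztop 0.5345
scene 1109 mid [0.4707 0.1002 0.3188] ext [0.058 0.052 0.422] ztop 0.5296
0.02558023195786548 [ 0.15575549 -0.98738505 -0.25091384]
```

View pics/w7.png

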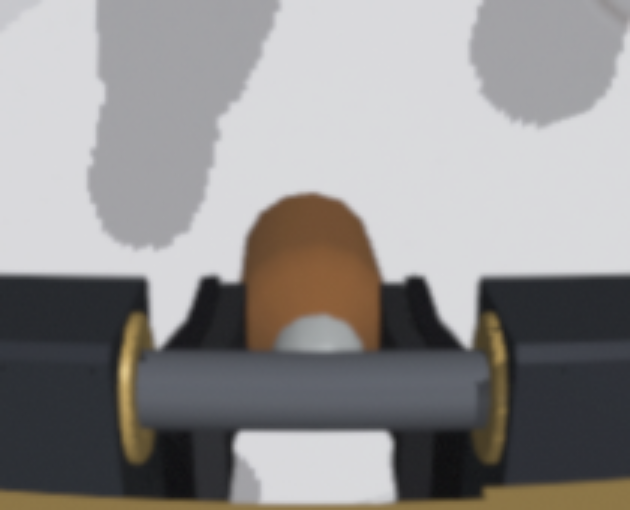

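View pics/s7.png

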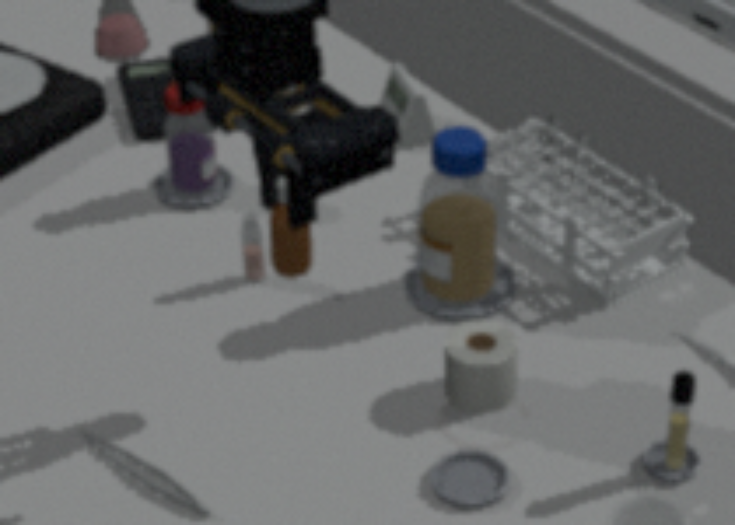

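The amber bottle is held upright, with the fingertips on its shoulder. The other three vessels stand in their trays. I'll carry it gently while sinking.

{"fn": "servo_tool", "kwargs": {"targets": [0.001, 0.006, 0, 0, 0, 0, 5, 0.003, 0.022, 0, 0, 0, 0, 5, 0.008, 0.05, 0.01, 0, 0, 0, 5, 0.013, 0.085, 0.02, 0, 0, 0, 5, 0.02, 0.125, 0.03, 0, 0, 0, 5, 0.027, 0.168, 0.045, 0, 0, 0, 5, 0.034, 0.212, 0.06, 0, 0, 0, 5, 0.041, 0.256, 0.075, 0, 0, 0, 5]}}

```text
time: 35.5
position: [0.4871, -0.0014, 0.1498]
orientation: [1.0, -0.0, -0.0, 0.0]
ft_force: [0.4, 0.7, -1.2]
grip_width: 0.0257
finger_force: 16.4
```

{"fn": "servo_tool", "kwargs": {"targets": [0.007, 0.044, 0.01, 0, 0, 0, 5, 0.014, 0.085, 0.02, 0, 0, 0, 5, 0.02, 0.123, 0.03, 0, 0, 0, 5, 0.025, 0.157, 0.04, 0, 0, 0, 5, 0.029, 0.184, 0.05, 0, 0, 0, 5, 0.032, 0.202, 0.06, 0, 0, 0, 5, 0.034, 0.211, 0.067, 0, 0, 0, 5, 0.034, 0.212, 0.07, 0, 0, 0, 5]}}

```text
time: 36.3
position: [0.5009, -0.0847, 0.122]
orientation: [1.0, -0.0, -0.0, 0.0]
ft_force: [-0.4, -0.3, -1.4]
grip_width: 0.0255
finger_force: 16.4
```

Run:
```python
from h import *
p,d=viewer.capture("wrist");cv2.imwrite("pics/w8.png",p[...,::-1])
to(.5005,-.0845,.073)
```

```text
pos [ 0.5008 -0.0844  0.122 ] row [-0.0006  0.0003  0.1225] [ 0.      0.0002 -0.    ]
```

View pics/w8.png

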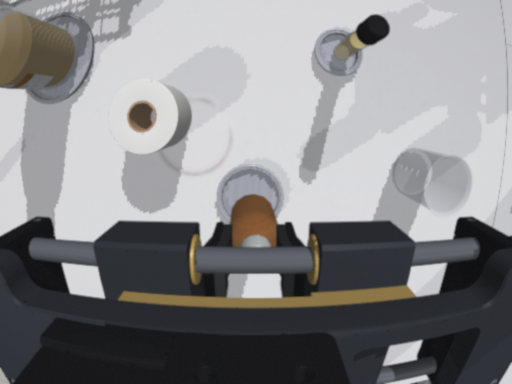

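The amber bottle is centred over the 52 mm tray (250,195). I'll lower it and watch for contact.

{"fn": "servo_tool", "kwargs": {"targets": [0, 0, 0.01, 0, 0, 0, 5, 0, 0, 0.03, 0, 0, 0, 5, 0, 0, 0.055, 0, 0, 0, 5, 0, 0, 0.08, 0, 0, 0, 5, 0, 0, 0.1, 0, 0, 0, 5, 0, 0, 0.112, 0, 0, 0, 5, 0, 0, 0.116, 0, 0, 0, 5, 0, 0, 0.118, 0, 0, 0, 5]}}

```text
time: 37.15
position: [0.5011, -0.0844, 0.0751]
orientation: [1.0, -0.0, 0.0, 0.0]
ft_force: [-0.6, -0.6, -0.1]
grip_width: 0.026
finger_force: 16.4
```

{"fn": "servo_tool", "kwargs": {"targets": [0, 0, 0.001, 0, 0, 0, 5, 0, 0, 0.002, 0, 0, 0, 5, 0, 0, 0.003, 0, 0, 0, 5, 0, 0, 0.004, 0, 0, 0, 5, 0, 0, 0.004, 0, 0, 0, 5]}}

```text
time: 37.65
position: [0.501, -0.0844, 0.0737]
orientation: [1.0, -0.0, 0.0, -0.0]
ft_force: [-0.4, 0.5, -0.4]
grip_width: 0.0255
finger_force: 16.4
```

{"fn": "servo_tool", "kwargs": {"targets": [0, 0, 0.001, 0, 0, 0, 5, 0, 0, 0.002, 0, 0, 0, 5, 0, 0, 0.002, 0, 0, 0, 5, 0, 0, 0.002, 0, 0, 0, 5]}}

```text
time: 38.05
position: [0.5009, -0.0844, 0.0728]
orientation: [1.0, -0.0, -0.0, 0.0]
ft_force: [-0.5, 0.5, -0.3]
grip_width: 0.0254
finger_force: 16.4
```

{"fn": "servo_tool", "kwargs": {"targets": [0, 0, 0.001, 0, 0, 0, 5, 0, 0, 0.002, 0, 0, 0, 5, 0, 0, 0.002, 0, 0, 0, 5, 0, 0, 0.002, 0, 0, 0, 5]}}

```text
time: 38.45
position: [0.5014, -0.0843, 0.0726]
orientation: [1.0, 0.0, 0.001, 0.0]
ft_force: [-0.5, 1.1, 4.5]
grip_width: 0.0254
finger_force: 17.9
```

Contact. I'll release slowly, rise and back off.

{"fn": "servo_tool", "kwargs": {"targets": [0, 0, 0, 0, 0, 0, 27, 0, 0, 0, 0, 0, 0, 30, 0, 0, 0, 0, 0, 0, 35, 0, 0, 0, 0, 0, 0, 42, 0, 0, 0, 0, 0, 0, 50, 0, 0, 0, 0, 0, 0, 55, 0, 0, 0, 0, 0, 0, 55]}}

```text
time: 39.15
position: [0.5008, -0.0844, 0.0718]
orientation: [1.0, -0.0, -0.0, 0.0]
ft_force: [-0.3, 0.2, -0.8]
grip_width: 0.0529
finger_force: 0.0
```

{"fn": "servo_tool", "kwargs": {"targets": [0, 0, -0.03, 0, 0, 0, 55, 0, 0, -0.08, 0, 0, 0, 55, 0, 0, -0.16, 0, 0, 0, 55, 0, 0, -0.25, 0, 0, 0, 55, 0, 0, -0.34, 0, 0, 0, 55, 0, 0, -0.42, 0, 0, 0, 55, -0.05, 0, -0.48, 0, 0, 0, 55, -0.1, 0, -0.5, 0, 0, 0, 55]}}

```text
time: 39.95
position: [0.4618, -0.0844, 0.2758]
orientation: [1.0, 0.0, 0.003, -0.0]
ft_force: [0.6, 1.0, 0.5]
grip_width: 0.0552
finger_force: 0.0
```

{"fn": "servo_tool", "kwargs": {"targets": [-0.02, -0.06, 0, 0, 0, 0, 55, -0.04, -0.15, 0, 0, 0, 0, 55, -0.06, -0.25, 0, 0, 0, 0, 55, -0.08, -0.35, 0, 0, 0, 0, 55, -0.1, -0.45, 0, 0, 0, 0, 55, -0.12, -0.52, 0, 0, 0, 0, 55, -0.12, -0.55, 0, 0, 0, 0, 55, -0.12, -0.55, 0, 0, 0, 0, 55]}}

```text
time: 40.75
position: [0.413, 0.1366, 0.2727]
orientation: [1.0, 0.001, 0.0, -0.0]
ft_force: [-0.1, -0.7, 0.3]
grip_width: 0.0549
finger_force: 0.0
```

Run:
```python
from h import *
for n,x,y,h in (("big",.6475,.1165,.153),("red",.547,.397,.108),("amber",.5005,-.0845,.083),("vial",.633,-.1615,.091)):
    print(n)
    near(x,y,h-.012,.035)
for c in ("top","scene"):
    p,d=viewer.capture(c);cv2.imwrite(f"pics/{c}9.png",p[...,::-1])
    for r in trace(c,"beaker")[:1]+trace(c,"vial_open")[:1]: print(r["score"],r["position"])
a=cv2.imread("pics/top9.png");b=cv2.imread("pics/scene9.png")
cv2.imwrite("pics/f9.png",np.vstack([cv2.resize(b[110:290,130:400],(800,533))]))
```

```text
big
top 194 mid [0.6465 0.1165 0.1513] ext [0.045 0.045 0.019] ztop 0.1608
scene 144 mid [0.6424 0.1163 0.148 ] ext [0.045 0.045 0.014] ztop 0.155
red
top 116 mid [0.5483 0.3917 0.1051] ext [0.035 0.032 0.018] ztop 0.114
scene 44 mid [0.5417 0.3879 0.1023] ext [0.028 0.034 0.012] ztop 0.1086
amber
top 28 mid [ 0.5011 -0.0853  0.0805] ext [0.014 0.015 0.017] ztop 0.0888
scene 39 mid [ 0.499  -0.0854  0.078 ] ext [0.016 0.015 0.014] ztop 0.0849
vial
top 30 mid [ 0.6343 -0.1643  0.0887] ext [0.016 0.015 0.017] ztop 0.0973
scene 41 mid [ 0.6308 -0.1634  0.0858] ext [0.016 0.02  0.013] ztop 0.0923
0.72 [186.2, 336.6]
0.65 [249.1, 313.5]
0.64 [162.6, 203.9]
```

View pics/f9.png

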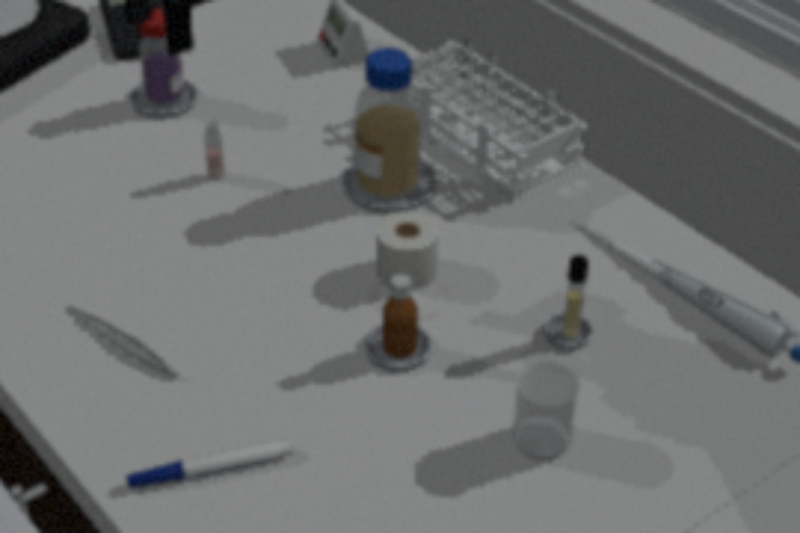

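Everything stands in its tray. The red cap reads about 6 mm off its tray centre, so I'll clear the arm from the view and check that bottle for tilt.

{"fn": "servo_tool", "kwargs": {"targets": [0, 0.06, 0, 0, 0, 0, 55, 0, 0.15, 0, 0, 0, 0, 55, 0, 0.25, 0, 0, 0, 0, 55, 0, 0.35, 0, 0, 0, 0, 55, 0, 0.45, 0, 0, 0, 0, 55, 0, 0.55, 0, 0, 0, 0, 55, 0, 0.6, 0, 0, 0, 0, 55, 0, 0.6, 0, 0, 0, 0, 55]}}

```text
time: 42.25
position: [0.4127, -0.1062, 0.2719]
orientation: [1.0, -0.002, -0.0, 0.0]
ft_force: [-0.8, 0.3, 0.2]
grip_width: 0.055
finger_force: 0.0
```

Run:
```python
from h import *
near(.547,.397,.096,.035)
p,d=viewer.capture("scene");cv2.imwrite("pics/r10.png",cv2.resize(p[90:170,150:230,::-1],None,fx=7,fy=7,interpolation=cv2.INTER_CUBIC))
q,_=viewer.capture("top");cv2.imwrite("pics/r11.png",q[...,::-1])
for c,tr in (("scene",(.545,.399)),("top",(.549,.396))):
    m=viewer.camera_model(c)
    pic,_=viewer.capture(c);r=trace(c,"bottle_red")[0];v,u=np.nonzero(r["pixels"]);print(c,r["score"],len(u))
    hull=lambda X:cv2.projectPoints(X,cv2.Rodrigues(m["R"])[0],np.array(m["t"],float),np.array(m["mtx"],float),None)[0][:,0]
    a=np.linspace(0,6.28,60);best=[]
    prof=[(.023,.003),(.023,.07),(.0175,.092),(.0175,.108)]
    for bx in np.arange(-.012,.0121,.003):
     for by in np.arange(-.012,.0121,.003):
      for tx in np.arange(-.15,.151,.05):
       for ty in np.arange(-.15,.151,.05):
        X=np.array([[tr[0]+bx+ra*np.cos(t)+tx*(z-.003),tr[1]+by+ra*np.sin(t)+ty*(z-.003),z] for ra,z in prof for t in a[::3]])
        H=hull(X);M=np.zeros((384,512),np.uint8)
        for i in range(3): cv2.fillConvexPoly(M,cv2.convexHull(H[i*20:(i+2)*20].astype(np.float32)).round().astype(np.int32),1)
        best.append(((M.astype(bool)&r["pixels"]).sum()/(M.astype(bool)|r["pixels"]).sum(),bx,by,tx,ty))
    best.sort(reverse=True);print(np.round(best[:3],3),np.round(np.mean(best[:40],0),3))
```

```text
top 114 mid [0.5486 0.391  0.1051] ext [0.034 0.031 0.017] ztop 0.1134
scene 73 mid [0.5443 0.3916 0.1031] ext [0.032 0.034 0.013] ztop 0.1097
scene 0.95 398
[[ 0.887  0.006  0.003 -0.1   -0.15 ]
 [ 0.871  0.006  0.003 -0.05  -0.15 ]
 [ 0.87   0.003  0.006 -0.05  -0.15 ]] [ 0.856  0.005  0.003 -0.074 -0.125]
top 0.59 290
[[ 0.898  0.003  0.006 -0.05  -0.1  ]
 [ 0.892  0.006  0.006 -0.1   -0.1  ]
 [ 0.888  0.006  0.006 -0.05  -0.1  ]] [ 0.856  0.004  0.004 -0.058 -0.089]
```

View pics/r10.png

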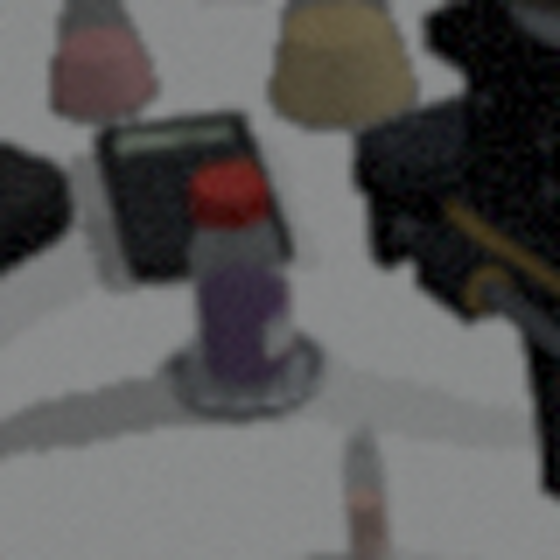

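```bash
cat > fit.py <<'E'
from h import *
from scipy.optimize import least_squares
for n,x,y,rb,zb,rc,zc,h in (("bottle_big",.6475,.1165,.034,(.015,.09),.023,(.133,.146),.153),("bottle_red",.547,.393,.023,(.015,.06),.0175,(.093,.103),.108)):
  for c in ("scene","top"):
    p,d=viewer.capture(c);r=trace(c,n)[0]["pixels"]
    r=cv2.erode(r.astype(np.uint8),np.ones((2,2)))>0
    q=pts(c,d,r);out=[]
    if c=="top": q[:,2]-=.0025
    for ra,(a,b) in ((rb,zb),(rc,zc)):
        g=q[(q[:,2]>a)&(q[:,2]<b)&(np.hypot(q[:,0]-x,q[:,1]-y)<.06)]
        if len(g)<6: out.append((len(g),));continue
        f=least_squares(lambda s:np.hypot(g[:,0]-s[0],g[:,1]-s[1])-ra,[x,y],loss="soft_l1",f_scale=.002)
        out.append((len(g),*np.round(f.x,4),round(float(g[:,2].mean()),3)))
    t=q[q[:,2]>h-.012];T=t[np.argsort(-t[:,2])]
    A=np.c_[t[:,:2]-t[:,:2].mean(0),np.ones(len(t))];k=t[:,2]>np.percentile(t[:,2],40)
    pl=least_squares(lambda s:A[k]@s-t[k,2],[0,0,h],loss="soft_l1",f_scale=.001).x
    print(n,c,out,"cap-top plane slope",np.round(pl,3))
E
python3 fit.py
```

```text
fit.py:15: RuntimeWarning: Mean of empty slice.
  A=np.c_[t[:,:2]-t[:,:2].mean(0),np.ones(len(t))];k=t[:,2]>np.percentile(t[:,2],40)
  ret = um.true_divide(
Traceback (most recent call last):
  File "fit.py", line 15, in <module>
    A=np.c_[t[:,:2]-t[:,:2].mean(0),np.ones(len(t))];k=t[:,2]>np.percentile(t[:,2],40)
                                                              ~~~~~~~~~~~~~^^^^^^^^^^^
IndexError: index -1 is out of bounds for axis 0 with size 0
```

Trace's mask misled that run, so I'll drop it and select the points by position alone.

```bash
sed -i 's/;r=trace(c,n)\[0\]\["pixels"\]//; /erode/d; s/q=pts(c,d,r)/q=pts(c,d,d>0);q=q[np.hypot(q[:,0]-x,q[:,1]-y)<rb+.012]/' fit.py; python3 fit.py
```

```text
bottle_big scene [(274, np.float64(0.645), np.float64(0.12), 0.044), (1,)] cap-top plane slope [-0.117 -0.044  0.153]
bottle_big top [(133, np.float64(0.6479), np.float64(0.1177), 0.055), (23, np.float64(0.6479), np.float64(0.116), 0.139)] cap-top plane slope [-0.003  0.016  0.153]
bottle_red scene [(167, np.float64(0.5475), np.float64(0.3974), 0.039), (33, np.float64(0.5458), np.float64(0.3963), 0.098)] cap-top plane slope [ 0.057 -0.008  0.106]
bottle_red top [(72, np.float64(0.55), np.float64(0.3951), 0.036), (19, np.float64(0.5492), np.float64(0.3946), 0.099)] cap-top plane slope [-0.038  0.018  0.108]
```

The evidence on tilt is ambiguous. I'll put the wrist camera straight above the red bottle, where cap and tray should appear concentric.

{"fn": "servo_tool", "kwargs": {"targets": [0.02, -0.06, 0, 0, 0, 0, 55, 0.04, -0.15, 0, 0, 0, 0, 55, 0.06, -0.25, 0, 0, 0, 0, 55, 0.08, -0.35, 0, 0, 0, 0, 55, 0.1, -0.45, 0, 0, 0, 0, 55, 0.12, -0.55, 0, 0, 0, 0, 55, 0.14, -0.65, 0, 0, 0, 0, 55, 0.16, -0.75, 0, 0, 0, 0, 55]}}

```text
time: 43.75
position: [0.477, 0.1974, 0.2721]
orientation: [1.0, 0.0, 0.0, -0.0]
ft_force: [0.8, -0.1, -0.1]
grip_width: 0.0549
finger_force: 0.0
```

{"fn": "servo_tool", "kwargs": {"targets": [0.005, -0.1, 0, 0, 0, 0, 55, 0.005, -0.2, 0, 0, 0, 0, 55, 0.005, -0.3, 0, 0, 0, 0, 55, 0.005, -0.4, 0, 0, 0, 0, 55, 0.005, -0.47, 0, 0, 0, 0, 55, 0.005, -0.5, 0, 0, 0, 0, 55, 0.005, -0.5, 0, 0, 0, 0, 55, 0.005, -0.5, 0, 0, 0, 0, 55]}}

```text
time: 44.55
position: [0.4789, 0.3948, 0.2718]
orientation: [1.0, -0.0, -0.0, 0.0]
ft_force: [0.3, -0.4, -0.4]
grip_width: 0.0548
finger_force: 0.0
```

Run:
```python
from h import *
m=viewer.camera_model("wrist");print(np.round(m["R"],3),-m["R"].T@m["t"])
p,d=viewer.capture("wrist")
hsv=cv2.cvtColor(p,cv2.COLOR_RGB2HSV)
def blob(b,n):
    k,l,st,ce=cv2.connectedComponentsWithStats(b.astype(np.uint8));i=1+st[1:,4].argmax();print(n,st[i],ce[i]);return ce[i][::-1],st[i]
c,st=blob(((hsv[...,0]>172)|(hsv[...,0]<6))&(hsv[...,1]>150)&(hsv[...,2]>60),"red")
print("cap",wray(c,.108))
for r in trace("wrist","tray_68")[:2]:
    v,u=np.nonzero(r["pixels"]);e=((v.min()+v.max())/2,(u.min()+u.max())/2);print("tray",r["score"],v.min(),v.max(),u.min(),u.max(),wray(e,.0085))
r=trace("wrist","bottle_red")[0];v,u=np.nonzero(r["pixels"]);print("bottle",v.min(),v.max(),u.min(),u.max())
cr=int(c[0]);cc=int(c[1]);y0=max(cr-75,0);x0=max(cc-75,0);print(y0,x0)
cv2.imwrite("pics/w12.png",cv2.resize(p[y0:y0+150,x0:x0+150,::-1],None,fx=4,fy=4,interpolation=cv2.INTER_CUBIC))
```

```text
[[-0.    -1.    -0.001]
 [-0.967  0.     0.255]
 [-0.255  0.001 -0.967]] [0.54763096 0.39536098 0.41567268]
red [238 104  31  31 712] [252.75561798 118.85814607]
cap [0.54776224 0.39638508 0.108     ]
tray 0.88 92 146 223 279 [0.54775411 0.39919303 0.0085    ]
tray 0.85 35 96 406 451 [0.6451382  0.12905036 0.0085    ]
bottle 100 138 233 272
43 177
```

View pics/w12.png

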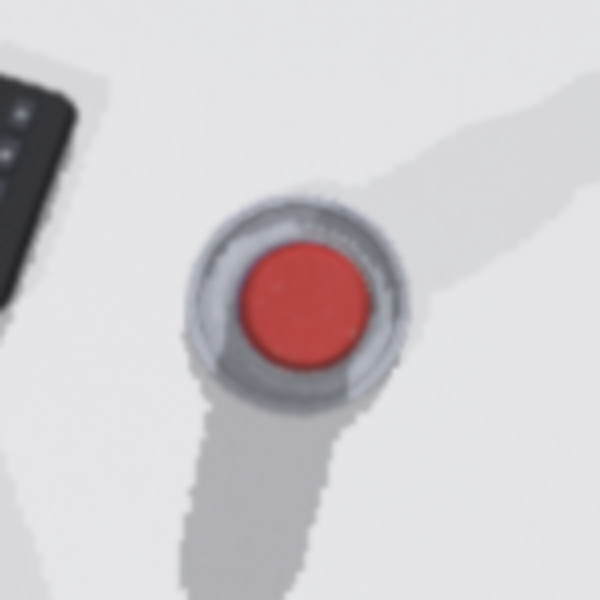

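Seen from straight above, the red cap (305,305) is concentric with the bottle outline. It lies about 3 mm from the tray centre (298,303), so the bottle is upright. I'm handing in.

```bash
python3 -c "
from h import *
print(job.close_job())"
```

```text
the job is handed in; nothing more can be done
None
```

The job is handed in, though no verdict came back: my last checks showed all four capped vessels upright in their matching trays, with the open beaker and open vial left where they stood.

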